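# Check a tray-frame corner with the steel square

## Task

Check the corner of the tray frame with the steel square. The square's wooden grip is tucked beneath the low shelf: draw it out by the leg that sticks out until the grip is out in the open, put it down and let go, then take it by its grip, lay it flat in the inside corner of the frame and press it firmly against both rails at once for a moment so that both its outer edges bear flush. Let go and leave it seated flush in the corner, without disturbing the bottle, jar, loupe and spanner around.

Things in the scene. Friction and masses are not known exactly. Their poses are not given: they have to be found in the camera images.
- square_grip (a point): centre of the square's wooden grip, an upright block 30 mm long, 16 mm thick, from 12 to 46 mm above the square's underside (this point 29 mm up). It stands inside the angle, 37 mm along x and 37 mm along y from the heel; its length runs along the bisector of x and y, and it is pinched across the 16 mm perpendicular to that. Axes as square_heel
- square_heel (a point): outer corner (heel) of the flat L-shaped polished steel square (loose, 0.2 to 0.45 kg, slides easily), 6 mm above its underside. Legs run from here along +x and +y, each 130 mm long, 22 mm wide, 12 mm thick; z up; a 10 mm web, 30 mm square, fills the angle under the grip. Its outer edges, to be pressed on the rails, are the planes x = 0 and y = 0
- square_leg (a point): point on the leg that sticks out from under the shelf at the start (the leg along the square's +y): on its centreline, 110 mm from the heel's outer edge, 20 mm from the leg's end, 6 mm above its underside. The leg is pinched there across its 22 mm width (along the square's x)
- frame: corner of a wooden tray frame, screwed to the bench. Origin: inner corner, at bench height. Rails run 140 mm along +x and +y, 22 mm wide, 16 mm high (19 mm with the steel corner brace); inner faces are the planes y = 0 and x = 0, the open inside is at +x, +y, its floor the bench. Seated, the square's heel is here and its x, y axes match these
- rail_a: rail of the frame along the frame's +x (inner face y = 0); same origin and axes as the frame
- rail_b: rail of the frame along the frame's +y (inner face x = 0); same origin and axes as the frame
- shelf: low fixed plywood shelf: board 130 mm deep (x), 230 mm wide (y), underside 56, top 68 mm above the bench, side panels 14 mm thick 104 mm either side of the middle. Origin: centre of its footprint, bench height. Open front edge at x = -65 mm, facing -x; a leg of the square sticks out that way. The grip is in the open once beyond x = -85 mm
- glue_bottle: small yellow glue bottle with white nozzle, 32 mm wide, 85 mm tall, standing on the bench beyond the work; origin at its foot. Bystander
- cerium_jar: squat brown jar with black lid, 52 mm wide, 62 mm tall, on the bench at the left; origin at its foot. Bystander
- loupe: black eye loupe, 38 mm wide, 30 mm tall, standing on top of the low shelf; origin at its foot. Bystander
- spanner: flat steel spanner 26 x 122 x 6 mm lying on top of the low shelf; origin under its centre. Bystander

How it is judged:
On the way, in this order (a step that is already met when the one before it is completed fails the run):
1. the square's grip is drawn out into the open, more than 20 mm in front of the shelf's front edge, and the square lies flat on the bench, let go (x of square_grip in the frame of shelf below -0.085 m and contact force between the fingers and square below 0.1 N and height (world z) of square_heel below 0.009 m and angle between square_heel's own z axis and vertical below 0.04 rad), for 0.2 s.
2. held by the fingers, the square is pressed flush against both rails at once (over 1 N on each) for 0.4 s (x of square_heel in the frame of frame between -0.003 and 0.003 m and x of square_grip in the frame of frame above 0.02 m and y of square_heel in the frame of frame between -0.003 and 0.003 m and y of square_grip in the frame of frame above 0.02 m and angle between the x axis of square_heel and the x axis of frame, either way round below 0.025 rad and height (world z) of square_heel below 0.009 m and angle between square_heel's own z axis and vertical below 0.04 rad and contact force between square and rail_a above 1 N and contact force between square and rail_b above 1 N and contact force between the fingers and square above 2 N), for 0.4 s.
At the end, for the whole second after the job is handed in: The square lies flat on the bench in the frame's inside corner, heel within 3 mm of the corner along each rail's direction, edges parallel to the rails within 0.025 rad, grip on the inner side, let go and at rest (x of square_heel in the frame of frame between -0.003 and 0.003 m and x of square_grip in the frame of frame above 0.02 m and y of square_heel in the frame of frame between -0.003 and 0.003 m and y of square_grip in the frame of frame above 0.02 m and angle between the x axis of square_heel and the x axis of frame, either way round below 0.025 rad and height (world z) of square_heel below 0.009 m and angle between square_heel's own z axis and vertical below 0.04 rad and contact force between the fingers and square below 0.1 N and linear speed of square below 0.01 m/s); the robot touches nothing.
It fails at once if the glue bottle is moved more than 20 mm (distance of glue_bottle from where it was at the start of the episode above 0.02 m).
It fails at once if the cerium jar is moved more than 20 mm (distance of cerium_jar from where it was at the start of the episode above 0.02 m).
It fails at once if the loupe is moved more than 20 mm (distance of loupe from where it was at the start of the episode above 0.02 m).
It fails at once if the spanner is moved more than 20 mm (distance of spanner from where it was at the start of the episode above 0.02 m).
It also fails if it takes over 70 s, if anything falls off the work surface, if the arm or the gripper's body presses on something with over 40 N, if the wrist force passes 120 N, or if a joint passes its speed limit or range.

## Robot

A 6-joint arm with a two-finger parallel gripper is mounted at the origin on a cart in front of the work surface, level with it; the furniture and walls round the work are solid. World frame = base frame: x ahead of the robot, y to its left, z up, the work surface at z = 0. Lengths are in m, angles in rad, forces in N, time in s.
With the tool pointing down it reaches from about 0.35 to 0.775 m from the base axis. Payload 7.3 kg.
Tool frame: the origin (TCP) lies midway between the tips of the shut fingers; the grasp point (between the pads) lies robot.grasp_offset behind it (robot.grasp_offset is the distance from the TCP to the grasp point, in m); z points along the fingers, x is the direction in which the jaws open and shut, and the axes are right-handed (so a half turn about z gives the same grasp; the last joint's range is limited). The gripper opens to 92 mm and grips with 3 to 60 N. Pads are 19 mm wide; open, the fingers measure 130 mm over their backs; the gripper's body (75 mm by 190 mm) begins 47 mm behind the grasp point.
Start: joints at [-1.277, 0.342, 1.524, -0, 1.275, -0.146], TCP at [0.224, -0.475, 0.227] pointing down, gripper open.
Joint ranges: [-2.53, 2.53], [-0.77, 2.02], [0.04, 2.7], [-1, 4.14], [0.28, 2.66], [-3.11, 3.11]. Speed limits (rad/s): [2.57, 2.57, 3.14, 3.14, 3.14, 3.14].

## Interface

Orientations are given as [roll, pitch, yaw] about the fixed x, y, z axes, in that order (R = Rz(yaw) Ry(pitch) Rx(roll)).
In Python, from cell import robot gives the robot as it stands. The module is installed in compiled form; this text tells all that it offers.
- The arm moves only by the tool move_arm, never from a script. Its argument "increments" is a list of rows, each a list of 7 numbers: the finger opening in mm, from 0 to 91.8, then the shift along the tool's x, y, z in mm, then the turn, a rotation vector about the tool's x, y, z in rad. A call has 1 to 12 rows; each row shifts and turns the pose as measured when the row begins, along the tool's axes as they then stand; what a row does not reach is not made up. A row lasts 1/8 s, in which the tool goes at most 62.5 mm and 10.7 degrees, less where a joint would pass 70% of its speed; a pose out of reach is approached as far as the arm can. A call is refused whole if a number of a shift passes 62.5 or a number of a turn 0.188, either way. A call with a gripper value outside its range is refused whole. The fingers move at their own pace and stop on an object; "newtons" is the grip in N (left out, the last holds). Time passes only in rows, so rows that do not move let the fingers close. It gives the time, the measured TCP pose, the force and the opening at its end, in the units of the state.
- robot.observe(): the state, without advancing time (a new reading comes with each control period).
- robot.read_camera(name): name is "scene" or "top"; returns a dict with "img" (400x640x3 uint8, red, green, blue), "fx", "fy", "cx", "cy" (pixels), "T" (4x4, takes a point from camera to world coordinates). Camera axes: x right, y down, z forward; pixel columns grow to the right and rows downward; lengths in m; the calibration is good to about 2 mm. A picture is of the moment at which its call begins. There is no depth.
- robot.hand_in(): hands the job in, once; it reports no verdict.
Trained networks look in the newest picture that a camera, given by its name, has taken for a name from the list of things; names that differ only in an ending like _2 or _b are one class to them, and where a whole thing is asked for, a point or a joint stands for the part that bears it (a point fixed in the world has none). Each returns a list of dicts, best first, with "conf" (0 to 1); they miss things now and then, are a little off and sometimes report something else, mostly with a low value. They report only what shows in the picture. A call takes as long as a camera call.
- robot.look_for(thing, camera): "rect" ([left, top, width, height] in pixels, round what is visible of it).
The state is a dict: "time": time; "qpos": joint angles; "qvel": joint speeds; "joint_efforts": joint torques, N m; "tool_pos": TCP position; "tool_rot": TCP orientation; "contact_force": force on the tool from outside, world axes, zero at the start; "torque": the same for the moment, N m; "opening": finger opening in m.
Only numpy, scipy, OpenCV 4.12 (cv2) and the standard library are available. Lean on these libraries where they do the work, as an engineer would, in place of code of your own. Each camera call takes 0.05 s, during which the arm holds its last target.

## Working session

There is one attempt and no reset: what is moved stays moved. The work goes in short steps, Python scripts to look and compute and a tool call to move; the robot and the scene stay as the last step left them, time stands still between calls to the robot, and variables do not carry over. Pictures are saved under pics/ and viewed, and the job is handed in when it is done.

Besides the shell and the picture viewer there is one more tool, called after ">>>" by a JSON object that holds its "method" and its "body", one argument or row to a line. move_arm: Moves the arm, as the interface text tells. Its arguments: {"type":"object","properties":{"increments":{"type":"array"},"newtons":{"type":"number"}},"required":["increments"]}

```bash
mkdir -p pics
python3 - <<'E'
from cell import robot
import cv2
for n in("scene","top"):
    c=robot.read_camera(n); cv2.imwrite(f"pics/{n}0.png",cv2.cvtColor(c["img"],cv2.COLOR_RGB2BGR))
    print(n,c["fx"],c["fy"],c["cx"],c["cy"]);print(c["T"].round(4).tolist())
    for t in("square_leg","square_heel","square_grip","frame","rail_a","rail_b","shelf","glue_bottle","cerium_jar","loupe","spanner"):
        print(t,[(r["rect"],round(r["conf"],2)) for r in robot.look_for(t,n)[:3]])
print(robot.observe(), robot.grasp_offset)
E
```

```text
scene 435.55505499341064 435.55505499341064 322.64740936425756 200.64722411365076
[[-0.5421, -0.5283, 0.6534, -0.2308], [-0.8402, 0.3531, -0.4115, 0.787], [-0.0133, -0.7721, -0.6353, 0.9103], [0.0, 0.0, 0.0, 1.0]]
square_leg [([305.4, 224.3, 32.6, 16.0], 0.53)]
square_heel [([301.3, 224.6, 33.6, 11.1], 0.73)]
square_grip [([302.7, 225.5, 30.5, 11.2], 0.55)]
frame [([385.9, 188.8, 50.4, 35.3], 0.79), ([268.9, 199.4, 25.0, 26.1], 0.34)]
rail_a [([398.1, 190.2, 40.9, 7.6], 0.63), ([386.0, 192.1, 9.7, 29.3], 0.46), ([270.4, 198.4, 19.3, 24.1], 0.22)]
rail_b [([398.1, 190.2, 40.9, 7.6], 0.63), ([386.0, 192.1, 9.7, 29.3], 0.46), ([270.4, 198.4, 19.3, 24.1], 0.22)]
shelf [([248.3, 195.7, 66.6, 74.0], 0.86), ([303.6, 221.8, 32.9, 16.5], 0.26)]
glue_bottle [([338.9, 173.9, 8.6, 19.3], 0.49)]
cerium_jar [([239.7, 269.8, 23.8, 26.7], 0.9)]
loupe [([254.7, 223.8, 14.4, 16.4], 0.56)]
spanner [([268.1, 197.7, 22.3, 26.4], 0.49)]
top 416.37951667415655 416.37951667415655 322.62089734429156 202.25220562404462
[[-0.0164, -0.9881, 0.1532, 0.4657], [-0.9997, 0.0186, 0.0128, 0.2639], [-0.0155, -0.153, -
[... 756 characters left out ...]
.83)]
{'time': 1.2, 'qpos': array([-1.27702811e+00,  3.42012312e-01,  1.52410498e+00,  1.88675145e-05,
        1.27536881e+00, -1.46004925e-01]), 'qvel': array([-5.94370387e-04,  6.04572510e-04,  1.42017552e-03,  2.04533184e-04,
        5.13773500e-05,  1.64422078e-04]), 'joint_efforts': array([ 1.53148689e-03, -4.31134379e+01, -2.44477791e+01,  7.19713513e-02,
        4.84783540e-02, -1.80658168e-05]), 'tool_pos': array([ 0.2235415 , -0.47506092,  0.22673237]), 'tool_rot': array([-3.14159030e+00, -1.08046569e-04, -1.13102867e+00]), 'contact_force': array([ 0.20973897, -0.65786384, -0.10398422]), 'torque': array([ 0.01319645, -0.02003131,  0.0295828 ]), 'opening': 0.09197700381828589} 0.0188
```

Run:
```python
import cv2
a=cv2.imread("pics/top0.png")[130:290,190:510]; cv2.imwrite("pics/top0c.png",cv2.resize(a,None,fx=2.5,fy=2.5,interpolation=cv2.INTER_CUBIC))
a=cv2.imread("pics/scene0.png")[150:310,220:460]; cv2.imwrite("pics/scene0c.png",cv2.resize(a,None,fx=3.3,fy=3.3,interpolation=cv2.INTER_CUBIC))
```

```text
(no output)
```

View pics/top0c.png

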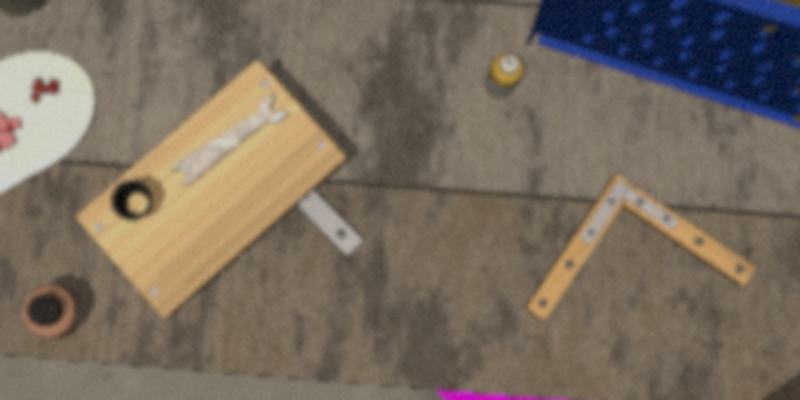

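View pics/scene0c.png

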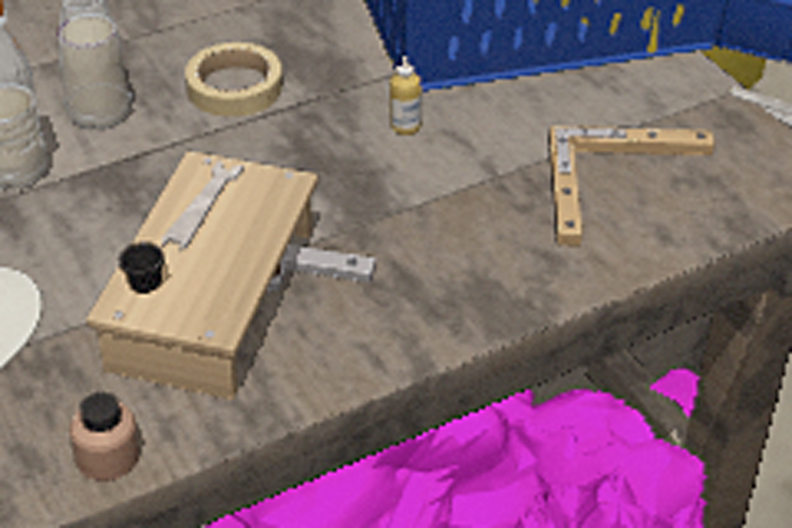

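Run:
```python
import cv2
def z(n,x,y,w,h,f,o):
    a=cv2.imread(f"pics/{n}0.png")[y:y+h,x:x+w]; a=cv2.resize(a,None,fx=f,fy=f,interpolation=cv2.INTER_CUBIC)
    for i in range(0,w,10): cv2.line(a,(i*f,0),(i*f,6),(0,0,255),1); cv2.putText(a,str(x+i),(i*f,16),0,.35,(0,0,255),1)
    for i in range(0,h,10): cv2.line(a,(0,i*f),(6,i*f),(0,0,255),1); cv2.putText(a,str(y+i),(8,i*f+4),0,.35,(0,0,255),1)
    cv2.imwrite(o,a)
z("top",395,195,100,66,8,"pics/a.png")
z("top",290,180,60,60,10,"pics/b.png")
z("scene",380,182,66,46,12,"pics/c.png")
z("scene",290,210,60,40,12,"pics/d.png")
z("top",215,145,120,116,5,"pics/e.png")
```

```text
(no output)
```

View pics/a.png

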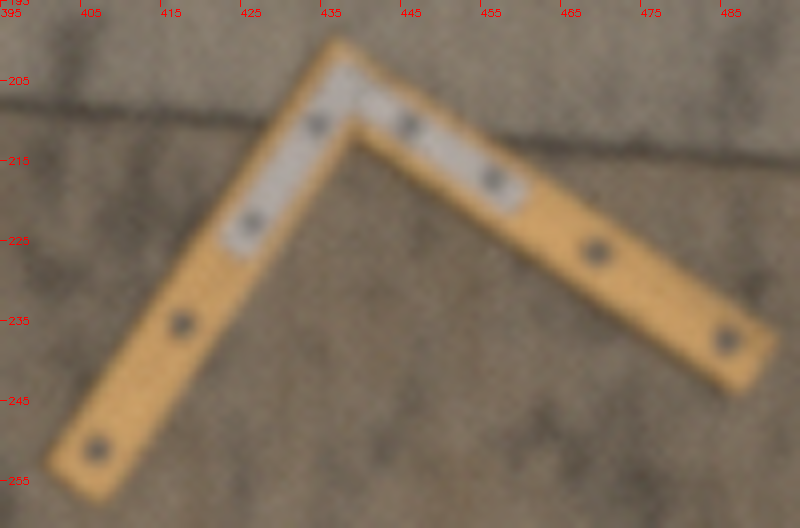

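View pics/b.png

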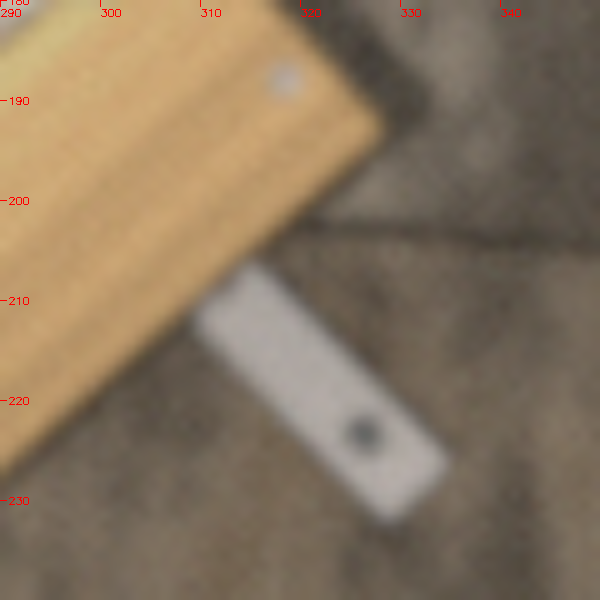

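View pics/c.png

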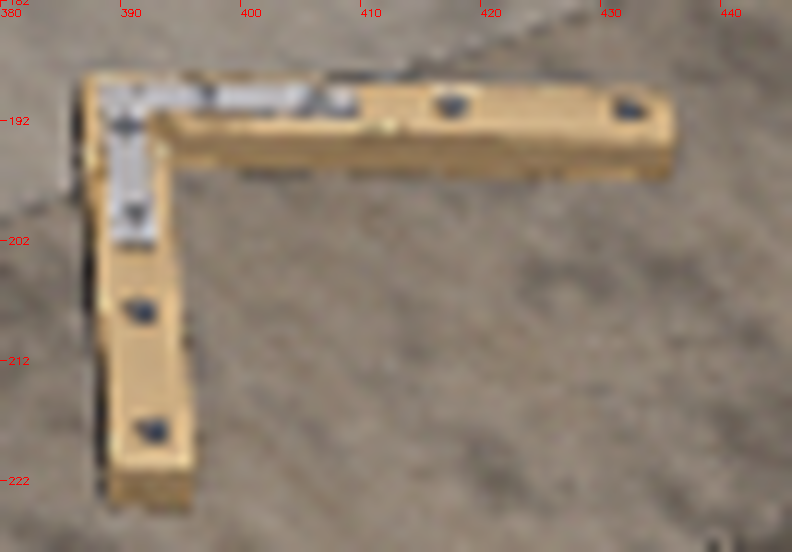

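View pics/d.png

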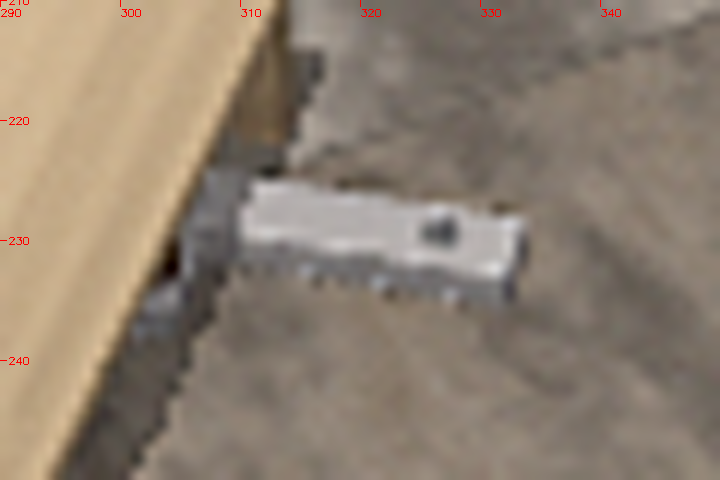

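View pics/e.png

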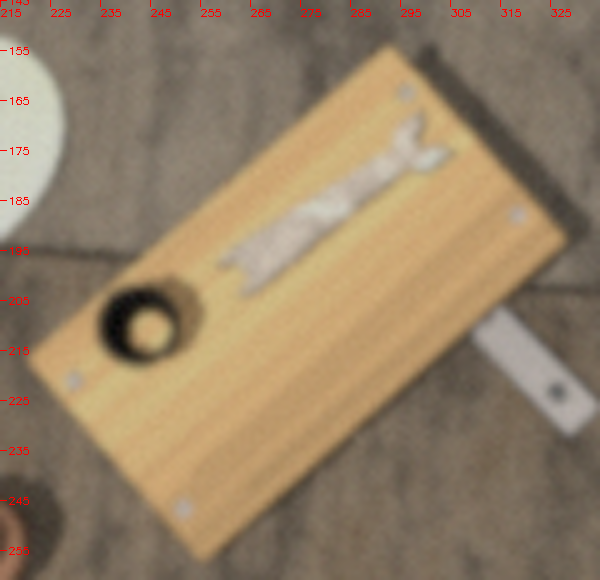

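```bash
cat > h.py <<'E'
import numpy as np, cv2
from scipy.optimize import least_squares
CAM={"scene":(435.555,322.647,200.647,np.array([[-0.5421,-0.5283,0.6534,-0.2308],[-0.8402,0.3531,-0.4115,0.787],[-0.0133,-0.7721,-0.6353,0.9103],[0,0,0,1]])),
"top":(416.3795,322.621,202.252,np.array([[-0.0164,-0.9881,0.1532,0.4657],[-0.9997,0.0186,0.0128,0.2639],[-0.0155,-0.153,-0.9881,1.0394],[0,0,0,1]]))}
def proj(n,P):
    f,cx,cy,T=CAM[n]; q=(np.asarray(P)-T[:3,3])@T[:3,:3]; return np.stack([f*q[...,0]/q[...,2]+cx,f*q[...,1]/q[...,2]+cy],-1)
def unproj(n,uv,z):
    f,cx,cy,T=CAM[n]; d=T[:3,:3]@np.array([(uv[0]-cx)/f,(uv[1]-cy)/f,1]); return T[:3,3]+d*(z-T[2,3])/d[2]
def pose(p,L):
    L=np.asarray(L,float); c,s=np.cos(p[2]),np.sin(p[2]); return np.stack([p[0]+c*L[:,0]-s*L[:,1],p[1]+s*L[:,0]+c*L[:,1],L[:,2]],-1)
def fit(n,L,uv,p0):
    r=least_squares(lambda p:(proj(n,pose(p,L))-uv).ravel(),p0,x_scale=[.1,.1,.1]); return r.x,r.fun.reshape(-1,2)
E
python3 - <<'E'
from h import *
np.set_printoptions(precision=4,suppress=True)
a=.016;o=-.022;e=.14
Lt=[(o,o,a),(e,o,a),(e,0,a),(o,e,a),(0,e,a),(0,0,a)]
ut=np.array([(437.1,199.6),(401,252.8),(407.5,258.1),(492.2,236.9),(487.8,244.4),(439.6,211.9)])
print("frame top",*fit("top",Lt,ut,[.5,-.05,-2.5]))
Ls=[(o,o,a),(o,e,a),(0,e,a),(0,e,0),(e,o,a),(e,0,a),(e,0,0)]
us=np.array([(387.1,188.3),(436.3,188.9),(436.3,193.9),(435.8,196.8),(389,221),(396,220.8),(395.8,224.2)])
print("frame scene",*fit("scene",Ls,us,[.5,-.05,-2.5]))
Lq=[(0,.13,.012),(.022,.13,.012)]
uq=np.array([(335,226),(328.8,232.5)])
for u in [(335,226),(328.8,232.5),(309,212.5),(314.8,206)]: print(unproj("top",u,.012))
for u in [(333.9,227.9),(332.1,232.9),(310.5,225),(309.5,230)]: print("s",unproj("scene",u,.012))
S=[(.065,-.115,.068),(-.065,-.115,.068),(-.065,.115,.068),(.065,.115,.068)]
uS=np.array([(293,153.4),(328.6,192.6),(255.6,257.4),(220.6,217.4)])
print("shelf",*fit("top",S,uS,[.5,.3,.7]))
E
```

```text
frame top [ 0.5957 -0.0108 -3.7764] [[-0.2857 -0.3051]
 [-0.6441  0.1187]
 [ 0.4054  0.1014]
 [ 0.5431  0.2542]
 [ 0.1316  0.1329]
 [-0.16   -0.3387]]
frame scene [ 0.5956 -0.0107 -3.7821] [[-0.4637 -0.3609]
 [-0.5092  0.5442]
 [ 0.3802 -0.33  ]
 [ 0.1386  0.5616]
 [ 0.059  -0.5835]
 [ 0.3208 -0.1286]
 [ 0.0306  0.3385]]
[0.565  0.2476 0.012 ]
[0.5491 0.2632 0.012 ]
[0.5998 0.3115 0.012 ]
[0.6159 0.2969 0.012 ]
s [0.5656 0.247  0.012 ]
s [0.5505 0.2637 0.012 ]
s [0.6157 0.2991 0.012 ]
s [0.5985 0.3132 0.012 ]
shelf [0.6127 0.3898 0.7187] [[-0.1007 -0.2597]
 [ 0.6098 -0.1211]
 [ 0.1838  0.7872]
 [-0.6996 -0.4693]]
```

>>> {"method": "move_arm", "body": {
  "increments": [
    [91.8,-40,-47.5,0,0,0,0],
    [91.8,-40,-47.5,0,0,0,0],
    [91.8,-40,-47.5,0,0,0,0],
    [91.8,-40,-47.5,0,0,0,0],
    [91.8,-40,-47.5,0,0,0,0],
    [91.8,-40,-47.5,0,0,0,0],
    [91.8,-40,-47.5,0,0,0,0],
    [91.8,-40,-47.5,0,0,0,0],
    [91.8,-40,-47.5,0,0,0,0],
    [91.8,-40,-47.5,0,0,0,0]
  ],
  "newtons": 40
}}

```text
time: 2.45
tool_pos: [0.487, 0.0911, 0.2276]
tool_rot: [-3.136, -0.007, -1.14]
contact_force: [1.8, -0.8, 1.1]
opening: 0.0917
```

```bash
cat > go.py <<'E'
import sys; from cell import robot; import numpy as np
from scipy.spatial.transform import Rotation as R
# go.py x y z yaw : tool-frame delta to target, pointing down
a=[float(v) for v in sys.argv[1:5]]; o=robot.observe()
R0=R.from_euler("xyz",o["tool_rot"]); Rt=R.from_euler("xyz",[np.pi,0,a[3]])
np.set_printoptions(precision=4,suppress=True)
print("t",o["time"],"pos",o["tool_pos"],"rot",o["tool_rot"],"F",o["contact_force"],"op",o["opening"],"q",o["qpos"])
print("shift now-axes mm",R0.inv().apply(np.array(a[:3])-o["tool_pos"])*1e3,"turn",(R0.inv()*Rt).as_rotvec(),"shift in target axes",Rt.inv().apply(np.array(a[:3])-o["tool_pos"])*1e3)
E
python3 go.py .566 .264 .1 -.785
```

```text
t 2.45 pos [0.487  0.0911 0.2276] rot [-3.1363 -0.007  -1.14  ] F [ 1.8065 -0.8108  1.0684] op 0.09167799681940403 q [ 0.033   0.2833  1.6066 -0.0047  1.2441  1.1745]
shift now-axes mm [-125.0376 -143.2887  127.5044] turn [-0.004  -0.0079 -0.355 ] shift in target axes [ -66.3565 -178.1374  127.6217]
```

>>> {"method": "move_arm", "body": {
  "increments": [
    [91.8,0,0,25,0,0,-0.18],
    [91.8,0,0,25,0,0,-0.175],
    [91.8,-16,-44,18,0,0,0],
    [91.8,-16,-44,18,0,0,0],
    [91.8,-16,-44,18,0,0,0],
    [91.8,-16,-44,18,0,0,0],
    [91.8,0,0,0,0,0,0]
  ]
}}

```text
time: 3.32
tool_pos: [0.5686, 0.2718, 0.1014]
tool_rot: [-3.137, -0.011, -0.767]
contact_force: [-0.9, -0.7, -0.1]
opening: 0.0921
```

```bash
python3 go.py .566 .264 .1 -.785
```

```text
t 3.325 pos [0.5686 0.2718 0.1014] rot [-3.1373 -0.0109 -0.7671] F [-0.8886 -0.6971 -0.0919] op 0.09213237650561192 q [ 0.3284  0.6413  1.3861 -0.0086  1.1054  1.0993]
shift now-axes mm [3.5705 7.4283 1.4175] turn [-0.0044 -0.0109  0.018 ] shift in target axes [3.7186 7.3565 1.4106]
```

>>> {"method": "move_arm", "body": {
  "increments": [
    [91.8,3.6,7.4,10,-0.004,-0.011,0.018],
    [91.8,0,0,30,0,0,0],
    [91.8,0,0,28,0,0,0],
    [91.8,0,0,10,0,0,0],
    [91.8,0,0,0,0,0,0]
  ]
}}

```text
time: 3.95
tool_pos: [0.5658, 0.2577, 0.0229]
tool_rot: [-3.141, 0.0, -0.793]
contact_force: [-0.1, -0.1, 0.5]
opening: 0.0918
```

```bash
python3 go.py .566 .264 .003 -.785
python3 - <<'E'
from cell import robot
import cv2
for n,(x,y,w,h) in(("scene",(270,170,110,90)),("top",(270,160,100,100))):
    c=robot.read_camera(n); a=cv2.cvtColor(c["img"],cv2.COLOR_RGB2BGR); cv2.imwrite(f"pics/{n}1.png",a); cv2.imwrite(f"pics/{n}1c.png",cv2.resize(a[y:y+h,x:x+w],None,fx=5,fy=5,interpolation=cv2.INTER_CUBIC))
E
```

```text
t 3.95 pos [0.5658 0.2577 0.0229] rot [-3.1414  0.0003 -0.7928] F [-0.1343 -0.0795  0.4775] op 0.09175565767984964 q [0.3041 0.7272 1.4693 0.0005 0.945  1.0966]
shift now-axes mm [-4.2783 -4.5558 19.9434] turn [-0.0002  0.0003 -0.0078] shift in target axes [-4.2493 -4.5935 19.941 ]
```

View pics/scene1c.png

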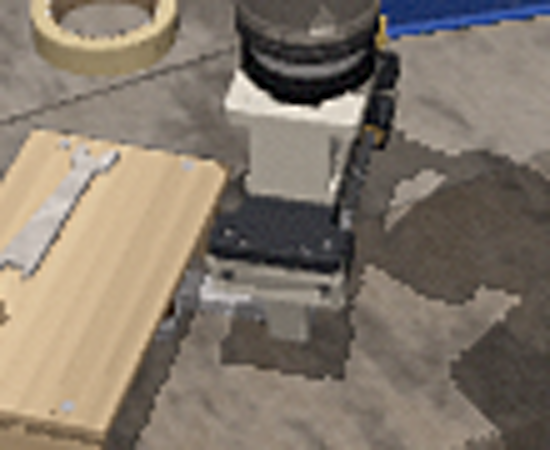

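View pics/top1c.png

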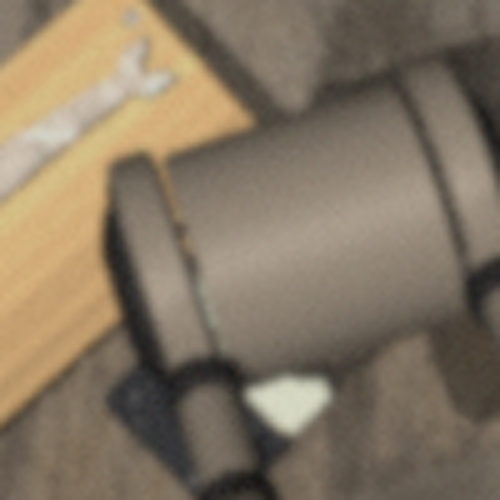

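The scene view shows the open fingers either side of the leg and the gripper body just clear of the shelf's front edge. I'll descend and close.

>>> {"method": "move_arm", "body": {
  "increments": [
    [91.8,-4.2,-3.5,8,0,0,0],
    [91.8,0,0,10,0,0,0],
    [91.8,0,0,2,0,0,0]
  ]
}}

```text
time: 4.42
tool_pos: [0.5671, 0.2648, 0.0048]
tool_rot: [-3.136, -0.002, -0.792]
contact_force: [-0.1, 0.4, 0.6]
opening: 0.0918
```

```bash
python3 go.py .566 .264 .003 -.785
```

```text
t 4.425 pos [0.5671 0.2648 0.0048] rot [-3.1361 -0.0022 -0.7921] F [-0.1437  0.4412  0.5839] op 0.09176536875888963 q [0.3142 0.7553 1.4721 0.0006 0.9083 1.1059]
shift now-axes mm [-0.2626  1.3455  1.8267] turn [-0.0055 -0.0023 -0.0071] shift in target axes [-0.2679  1.3336  1.8347]
```

>>> {"method": "move_arm", "body": {
  "increments": [
    [40,0,1,2,0,0,0],
    [10,0,0,0,0,0,0],
    [0,0,0,0,0,0,0],
    [0,0,0,0,0,0,0],
    [0,0,0,0,0,0,0],
    [0,0,0,0,0,0,0]
  ],
  "newtons": 40
}}

```text
time: 5.18
tool_pos: [0.5666, 0.2641, 0.0029]
tool_rot: [-3.136, -0.003, -0.792]
contact_force: [0.2, 0.2, 0.2]
opening: 0.0368
```

```bash
python3 go.py .468 .178 .003 -.785
```

```text
t 5.175 pos [0.5666 0.2641 0.0029] rot [-3.1357 -0.0025 -0.7919] F [0.2065 0.2152 0.2186] op 0.03676978716773103 q [0.3135 0.7567 1.4759 0.0005 0.9026 1.105 ]
shift now-axes mm [ -7.9779 130.6775  -0.8659] turn [-0.0059 -0.0025 -0.0069] shift in target axes [ -8.8745 130.6225  -0.0707]
```

>>> {"method": "move_arm", "body": {
  "increments": [
    [0,0,0,0,0,0,0],
    [0,0,0,0,0,0,0],
    [0,0,0,0,0,0,0],
    [0,0,0,0,0,0,0]
  ]
}}

```text
time: 5.68
tool_pos: [0.5667, 0.2641, 0.003]
tool_rot: [-3.136, -0.003, -0.792]
contact_force: [-0.2, -0.5, 0.1]
opening: 0.0214
```

>>> {"method": "move_arm", "body": {
  "increments": [
    [0,-1,8,0,0,0,0],
    [0,-1,18,0,0,0,0],
    [0,-1,22,0,0,0,0],
    [0,-1,22,0,0,0,0],
    [0,-1,22,0,0,0,0],
    [0,-1,22,0,0,0,0],
    [0,0,22,0,0,0,0],
    [0,0,10,0,0,0,0],
    [0,0,0,0,0,0,0]
  ]
}}

```text
time: 6.8
tool_pos: [0.4542, 0.1625, 0.003]
tool_rot: [-3.131, -0.004, -0.793]
contact_force: [-0.3, -0.4, -1.9]
opening: 0.0213
```

```bash
python3 go.py .468 .178 .003 -.785;cat > sh.py <<'E'
import sys; from cell import robot; import cv2
t=sys.argv[1]
for n,(x,y,w,h) in(("scene",(250,160,200,130)),("top",(220,140,280,160))):
    c=robot.read_camera(n); a=cv2.cvtColor(c["img"],cv2.COLOR_RGB2BGR); cv2.imwrite(f"pics/{n}{t}.png",a); f=4 if n=="scene" else 2.8; cv2.imwrite(f"pics/{n}{t}c.png",cv2.resize(a[y:y+h,x:x+w],None,fx=f,fy=f,interpolation=cv2.INTER_CUBIC))
E
python3 sh.py 2
```

```text
t 6.8 pos [0.4542 0.1625 0.003 ] rot [-3.1307 -0.0042 -0.7929] F [-0.3412 -0.3749 -1.9117] op 0.021349492881507646 q [0.1828 0.5731 1.9021 0.0043 0.6551 0.9724]
shift now-axes mm [ -1.3517 -20.6791   0.2663] turn [-0.0108 -0.0043 -0.0079] shift in target axes [ -1.1873 -20.6909   0.0475]
```

View pics/scene2c.png

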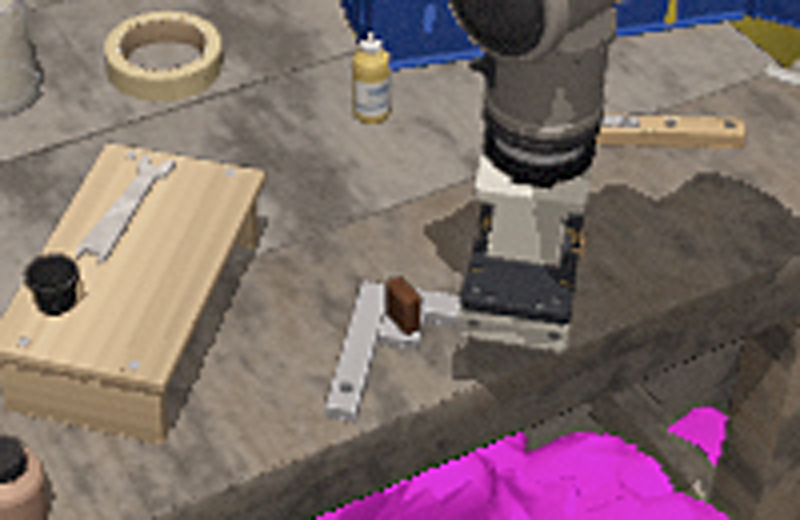

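View pics/top2c.png

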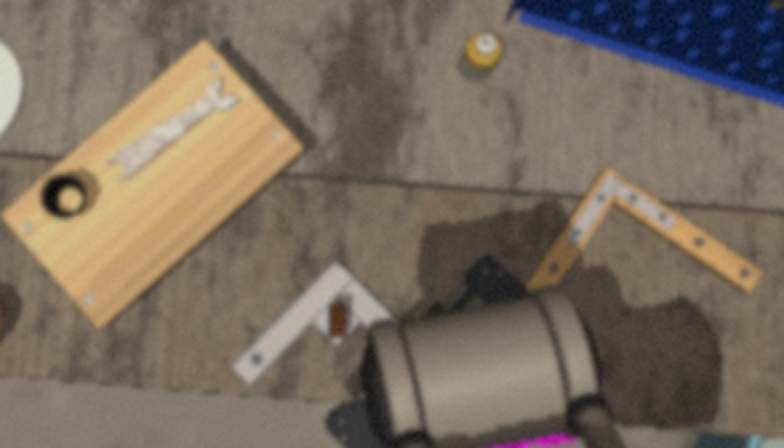

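The square is fully in the open, lying flat; its grip is at about (341,254) in the top image. I'll let go and rise.

>>> {"method": "move_arm", "body": {
  "increments": [
    [30,0,0,0,0,0,0],
    [45,0,0,0,0,0,0],
    [45,0,0,0,0,0,0],
    [45,0,0,0,0,0,0],
    [45,0,0,-20,0,0,0],
    [60,0,0,-40,0,0,0],
    [60,20,-20,-50,0,0,0],
    [60,50,20,-15,0,0,0],
    [60,50,20,0,0,0,0],
    [60,50,20,0,0,0,0]
  ]
}}

```text
time: 8.15
tool_pos: [0.5475, 0.0139, 0.1328]
tool_rot: [-3.129, -0.006, -0.784]
contact_force: [0.7, 1.0, -0.4]
opening: 0.0603
```

```bash
python3 sh.py 3
```

```text
(no output)
```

View pics/scene3c.png

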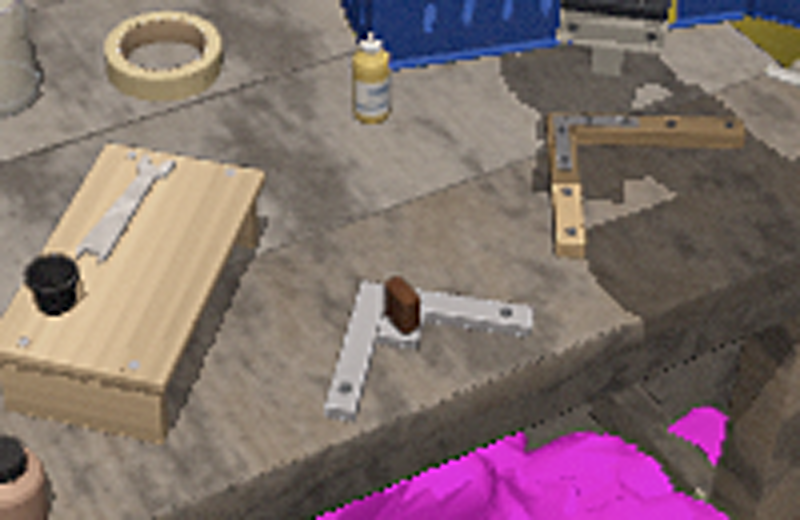

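View pics/top3c.png

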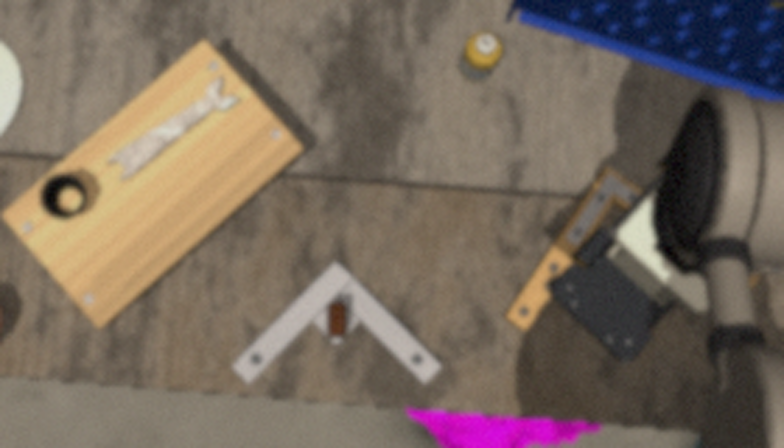

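```bash
cat > z.py <<'E'
import cv2,sys
n,x,y,w,h,f,o=sys.argv[1],*map(int,sys.argv[2:7]),sys.argv[7]
a=cv2.imread(f"pics/{n}.png")[y:y+h,x:x+w]; a=cv2.resize(a,None,fx=f,fy=f,interpolation=cv2.INTER_CUBIC)
for i in range(0,w,5): cv2.line(a,(i*f,0),(i*f,6),(0,0,255),1); cv2.putText(a,str(x+i),(i*f,16),0,.35,(0,0,255),1)
for i in range(0,h,5): cv2.line(a,(0,i*f),(6,i*f),(0,0,255),1); cv2.putText(a,str(y+i),(8,i*f+4),0,.35,(0,0,255),1)
cv2.imwrite(o,a)
E
python3 z.py top3 300 228 80 52 10 pics/f.png; python3 z.py scene3 328 225 60 42 13 pics/g.png
```

```text
(no output)
```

View pics/f.png

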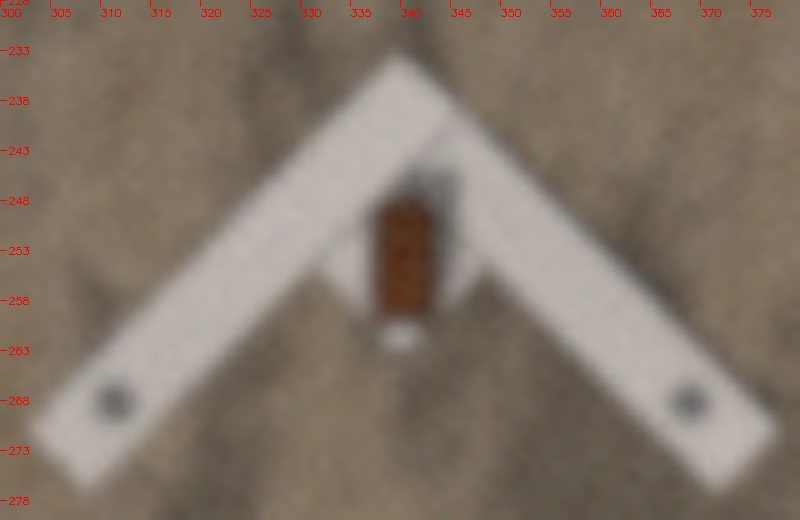

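View pics/g.png

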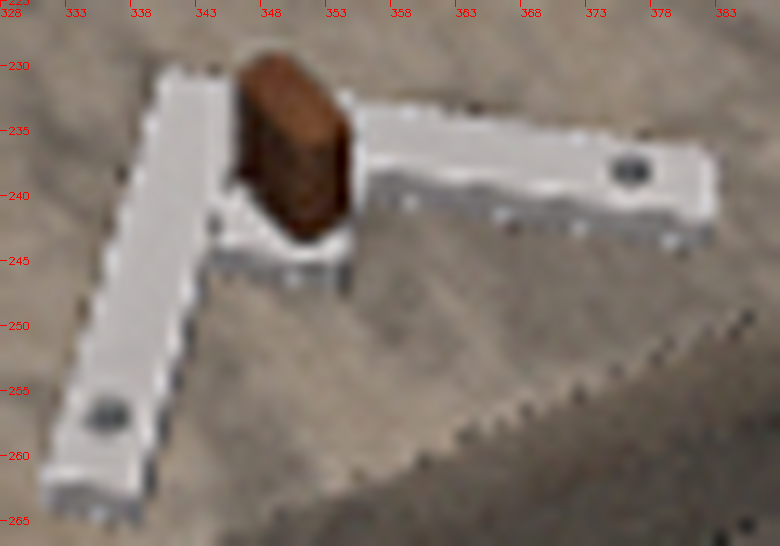

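```bash
python3 - <<'E'
from h import *
np.set_printoptions(precision=4,suppress=True)
s=-.45
a=.016;o=-.022;e=.14
Lt=[(o,o,a),(e,o,a),(e,0,a),(o,e,a),(0,e,a),(0,0,a)]
ut=np.array([(437.1,199.6),(401,252.8),(407.5,258.1),(492.2,236.9),(487.8,244.4),(439.6,211.9)])+s
print("frame top",fit("top",Lt,ut,[.5,-.05,2.5])[0])
Ls=[(o,o,a),(o,e,a),(0,e,a),(0,e,0),(e,o,a),(e,0,a),(e,0,0)]
us=np.array([(387.1,188.3),(436.3,188.9),(436.3,193.9),(435.8,196.8),(389,221),(396,220.8),(395.8,224.2)])+s
print("frame scene",fit("scene",Ls,us,[.5,-.05,2.5])[0])
b=.012;w=.022;l=.13
L=[(0,0,b),(l,0,b),(l,w,b),(0,l,b),(w,l,b)]
for n,u in(("top",[(339.8,233),(303,270.8),(308.7,277),(377.7,270.8),(371.9,277)]),("scene",[(340.9,230),(331.5,260.8),(339,262.3),(383.2,236.2),(382.8,241.5)])):
    p,r=fit(n,L,np.array(u)+s,[.56,.22,2.356]); print("square",n,p,r.ravel(),"grip",pose(p,[(.037,.037,0)]), "bisector",p[2]+np.pi/4)
print("grip top centroid",unproj("top",(340+s,254+s),.046))
E
python3 go.py .507 .253 .1 -1.571
```

```text
frame top [ 0.5969 -0.0097  2.5068]
frame scene [ 0.598  -0.011   2.5015]
square top [0.5488 0.2368 2.3411] [ 0.1401 -0.0724 -0.5093 -0.0862  0.1434  0.19    0.3566 -0.1746 -0.1309
  0.1312] grip [[0.4965 0.2376 0.    ]] bisector 3.126451981897915
square scene [0.5503 0.2349 2.3386] [-0.3798 -0.2774 -0.2386  0.2671  0.0197  0.0394  0.5682  0.0018  0.0346
 -0.1481] grip [[0.498  0.2359 0.    ]] bisector 3.1239714732939885
grip top centroid [0.4961 0.2387 0.046 ]
t 8.25 pos [0.5489 0.0106 0.1325] rot [-3.1292 -0.0084 -0.7892] F [ 0.8105  1.6541 -1.0242] op 0.06015623505215007 q [-0.1229  0.4692  1.6051  0.0052  1.053   0.6637]
shift now-axes mm [-201.8224 -140.5759   32.5054] turn [-0.0151 -0.0032  0.7818] shift in target axes [-242.3536   41.9712   32.4598]
```

```bash
python3 go.py .497 .237 .1 -1.587
```

```text
t 8.25 pos [0.5489 0.0106 0.1325] rot [-3.1292 -0.0084 -0.7892] F [ 0.8105  1.6541 -1.0242] op 0.06015623505215007 q [-0.1229  0.4692  1.6051  0.0052  1.053   0.6637]
shift now-axes mm [-197.5101 -122.2083   32.3138] turn [-0.0151 -0.003   0.7978] shift in target axes [-225.4911   55.5827   32.4598]
```

>>> {"method": "move_arm", "body": {
  "increments": [
    [50,0,0,0,-0.015,0,0.16],
    [50,0,0,0,0,0,0.16],
    [50,0,0,0,0,0,0.16],
    [50,0,0,0,0,0,0.16],
    [50,0,0,0,0,0,0.16],
    [50,-50,11,6,0,0,0],
    [50,-50,11,6,0,0,0],
    [50,-50,11,6,0,0,0],
    [50,-50,11,6,0,0,0],
    [50,0,0,0,0,0,0]
  ]
}}

```text
time: 9.5
tool_pos: [0.5094, 0.2221, 0.1048]
tool_rot: [3.14, -0.005, -1.619]
contact_force: [-0.2, -0.3, 0.9]
opening: 0.0497
```

```bash
python3 go.py .497 .237 .1 -1.587
```

```text
t 9.5 pos [0.5094 0.2221 0.1048] rot [ 3.1402 -0.0054 -1.6192] F [-0.1953 -0.267   0.8822] op 0.049719520183504014 q [ 0.276   0.5227  1.5999 -0.0055  1.0221  1.8981]
shift now-axes mm [-14.2823  13.0576   4.7685] turn [ 0.0015 -0.0054 -0.0322] shift in target axes [-14.6698  12.5985   4.8269]
```

>>> {"method": "move_arm", "body": {
  "increments": [
    [50,-14.3,13,5,0,-0.005,-0.032],
    [50,0,0,0,0,0,0],
    [50,0,0,20,0,0,0],
    [50,0,0,10,0,0,0]
  ]
}}

```text
time: 10.0
tool_pos: [0.4962, 0.2366, 0.0696]
tool_rot: [3.141, 0.0, -1.586]
contact_force: [0.1, 0.1, -0.5]
opening: 0.0503
```

```bash
python3 go.py .497 .237 .015 -1.587; python3 sh.py 4
```

```text
t 10.0 pos [0.4962 0.2366 0.0696] rot [ 3.1414  0.0001 -1.586 ] F [ 0.0691  0.0933 -0.4718] op 0.05029623240259669 q [0.3055 0.5584 1.6542 0.0002 0.9291 1.8913]
shift now-axes mm [-0.3753 -0.7988 54.6297] turn [0.0002 0.0001 0.001 ] shift in target axes [-0.3804 -0.789  54.6298]
```

View pics/scene4c.png

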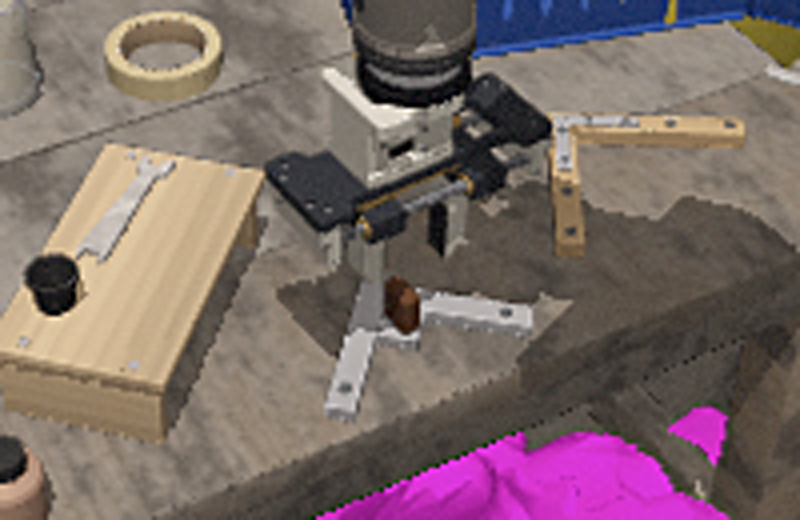

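The fingers straddle the grip in pinch direction, clear of the shelf. I'll descend and close.

>>> {"method": "move_arm", "body": {
  "increments": [
    [50,-0.4,-0.8,20,0,0,0],
    [50,0,0,20,0,0,0],
    [50,0,0,12,0,0,0],
    [50,0,0,2,0,0,0],
    [0,0,0,0,0,0,0],
    [0,0,0,0,0,0,0],
    [0,0,0,0,0,0,0],
    [0,0,0,0,0,0,0],
    [0,0,0,0,0,0,0],
    [0,0,0,0,0,0,0]
  ],
  "newtons": 40
}}

```text
time: 11.35
tool_pos: [0.5012, 0.2367, 0.0188]
tool_rot: [-3.134, 0.002, -1.588]
contact_force: [-0.2, 0.7, -0.8]
opening: 0.0156
```

```bash
python3 go.py .497 .237 .015 -1.587
```

```text
t 11.35 pos [0.5012 0.2367 0.0188] rot [-3.134   0.0025 -1.5884] F [-0.2153  0.6504 -0.8205] op 0.01561814963656278 q [ 0.3029  0.6363  1.6859 -0.0001  0.8114  1.8914]
shift now-axes mm [-0.2654  4.2476  3.7962] turn [-0.0076  0.0024 -0.0014] shift in target axes [-0.2807  4.2183  3.8276]
```

>>> {"method": "move_arm", "body": {
  "increments": [
    [0,0,0,-10,0,0,0],
    [0,0,0,-20,0,0,0],
    [0,0,0,-25,0,0,0],
    [0,20,-2,-10,0,0,-0.04],
    [0,30,-5,0,0,0,-0.04],
    [0,40,-6,0,0,0,-0.04],
    [0,40,-6,0,0,0,-0.04],
    [0,40,-6,0,0,0,0],
    [0,40,-6,0,0,0,0],
    [0,20,-4,0,0,0,0],
    [0,0,0,0,0,0,0],
    [0,0,0,0,0,0,0]
  ]
}}

```text
time: 12.85
tool_pos: [0.5566, 0.0062, 0.0889]
tool_rot: [-3.137, 0.002, -1.421]
contact_force: [0.5, 0.0, -3.1]
opening: 0.0155
```

```bash
python3 go.py .538 -.0192 .07 -1.423; python3 sh.py 5
```

```text
t 12.85 pos [0.5566 0.0062 0.0889] rot [-3.1369  0.0021 -1.4212] F [ 0.4783  0.026  -3.0874] op 0.015497007987996213 q [-0.1285  0.5406  1.6206  0.004   0.9765  1.2905]
shift now-axes mm [22.3822 22.2493 18.745 ] turn [-0.0046  0.0021  0.0018] shift in target axes [22.3817 22.1221 18.8956]
```

View pics/scene5c.png

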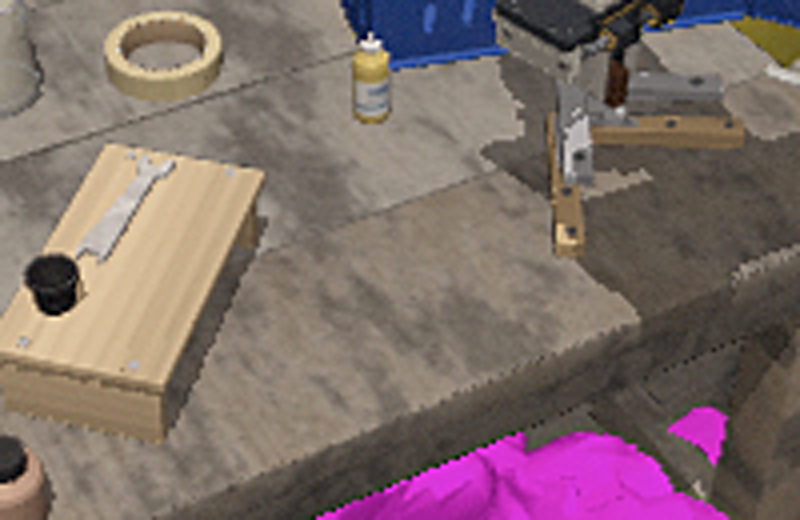

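View pics/top5c.png

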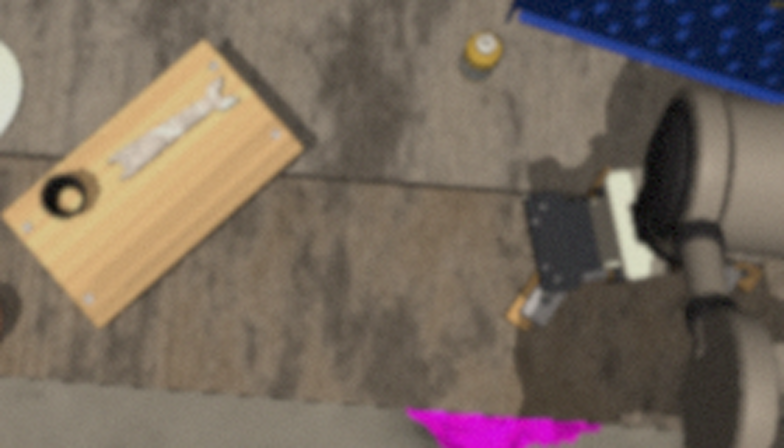

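The square is held level above the frame. I'll go to a stand-off about 12 mm inside the corner, then down.

>>> {"method": "move_arm", "body": {
  "increments": [
    [0,22.3,22.2,0,-0.005,0.002,0],
    [0,0,0,0,0,0,0]
  ]
}}

```text
time: 13.2
tool_pos: [0.5373, -0.017, 0.0888]
tool_rot: [3.141, 0.0, -1.417]
contact_force: [-0.0, 0.0, -3.3]
opening: 0.0161
```

```bash
python3 go.py .538 -.0192 .022 -1.423
```

```text
t 13.2 pos [ 0.5373 -0.017   0.0888] rot [ 3.1411  0.0003 -1.4167] F [-0.04    0.0363 -3.3229] op 0.016131741879342885 q [-0.1743  0.514   1.6712  0.0001  0.957   1.2423]
shift now-axes mm [ 2.2903 -0.4108 66.7892] turn [0.0005 0.0003 0.0063] shift in target axes [ 2.2708 -0.3924 66.79  ]
```

>>> {"method": "move_arm", "body": {
  "increments": [
    [0,2.3,-0.4,15,0,0,0.006],
    [0,0,0,20,0,0,0],
    [0,0,0,18,0,0,0],
    [0,0,0,8,0,0,0],
    [0,0,0,0,0,0,0]
  ]
}}

```text
time: 13.82
tool_pos: [0.5388, -0.0157, 0.0234]
tool_rot: [3.141, 0.001, -1.42]
contact_force: [0.5, 0.5, -3.7]
opening: 0.0158
```

```bash
python3 go.py .538 -.0192 .0188 -1.423; python3 sh.py 6; python3 z.py scene6 380 180 70 50 11 pics/k.png; python3 z.py top6 395 195 100 70 8 pics/l.png
```

```text
t 13.825 pos [ 0.5388 -0.0157  0.0234] rot [ 3.1413  0.0011 -1.4196] F [ 0.544   0.5037 -3.744 ] op 0.015846153700098283 q [-0.1719  0.6126  1.7198  0.0013  0.8098  1.2468]
shift now-axes mm [3.3651 1.2881 4.571 ] turn [0.0003 0.0011 0.0034] shift in target axes [3.3644 1.278  4.5744]
```

View pics/k.png

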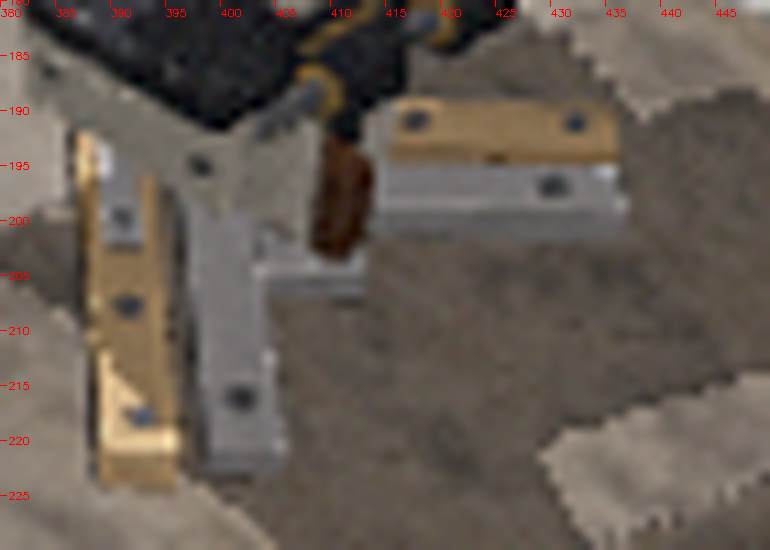

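View pics/l.png

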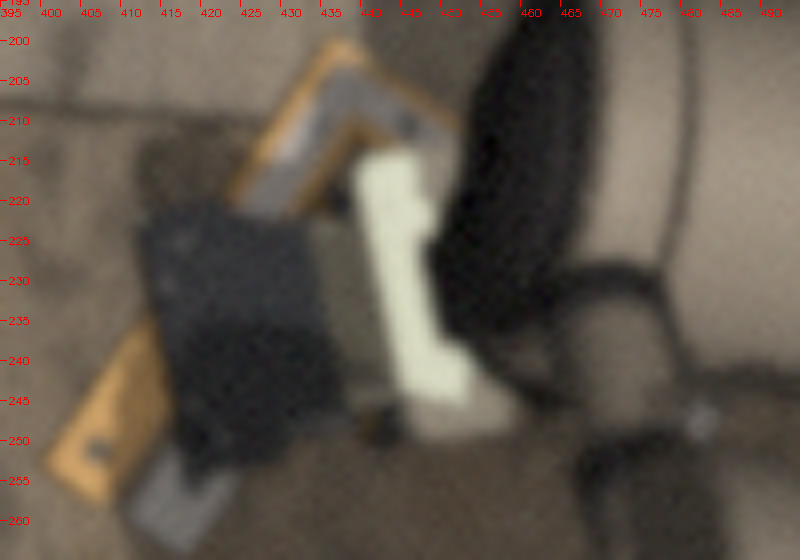

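Run:
```python
from h import *
np.set_printoptions(precision=4,suppress=True)
b=.0165;w=.022;l=.13
L=[(0,l,b),(w,l,b),(l,0,b),(l,w,b)]
u=np.array([(435.9,195.2),(436.5,198.8),(398.6,221.8),(405.6,220.5)])-.45
p,r=fit("scene",L,u,[.56,.0,2.5]);print(p,r.ravel())
q=p[:2]-np.array([.598,-.011]);c,s=np.cos(2.504),np.sin(2.504);print("in frame",c*q[0]+s*q[1],-s*q[0]+c*q[1])
```

```text
[ 0.5862 -0.0085  2.5158] [-0.3923 -0.0375  0.0041  0.6198  0.0478 -0.9877  0.3155  0.496 ]
in frame 0.010980692129689537 0.004993880527274048
```

>>> {"method": "move_arm", "body": {
  "increments": [
    [0,3.5,0,3,0,0,0.003],
    [0,0,-3,2.0,0,0,0],
    [0,0,-3,0,0,0,0],
    [0,0,-2,0,0,0,0]
  ]
}}

```text
time: 14.42
tool_pos: [0.5477, -0.0182, 0.0201]
tool_rot: [-3.141, 0.001, -1.423]
contact_force: [-5.4, 2.0, -3.9]
opening: 0.0158
```

```bash
python3 go.py .5505 -.0182 .0188 -1.423
```

```text
t 14.425 pos [ 0.5477 -0.0182  0.0201] rot [-3.141   0.001  -1.4231] F [-5.439   1.9703 -3.9484] op 0.015819290542507428 q [-0.1737  0.6293  1.6964  0.0016  0.8156  1.2483]
shift now-axes mm [ 0.4322 -2.7279  1.2795] turn [-0.0006  0.001  -0.0001] shift in target axes [ 0.4313 -2.7286  1.2782]
```

>>> {"method": "move_arm", "body": {
  "increments": [
    [0,0,0.5,1.5,0,0,0],
    [0,-1,-1,1,0,0,0],
    [0,-1,-1,0.5,0,0,0]
  ]
}}

```text
time: 14.8
tool_pos: [0.5489, -0.0163, 0.019]
tool_rot: [-3.14, -0.0, -1.423]
contact_force: [-5.0, 0.6, 0.7]
opening: 0.0157
```

```bash
cat > f.py <<'E'
from cell import robot; import numpy as np
o=robot.observe(); F=o["contact_force"]; c,s=np.cos(2.504),np.sin(2.504); p=o["tool_pos"]-np.array([.598,-.011,0])
print("t",o["time"],"pos",o["tool_pos"].round(4),"rot",o["tool_rot"].round(4),"F",F.round(1),"Fx(rail_b)",round(c*F[0]+s*F[1],1),"Fy(rail_a)",round(-s*F[0]+c*F[1],1),"tcp in frame mm",np.round([1e3*(c*p[0]+s*p[1]),1e3*(-s*p[0]+c*p[1])],1),"torque",o["torque"].round(2),"op",o["opening"])
E
python3 f.py
```

```text
t 14.8 pos [ 0.5489 -0.0163  0.019 ] rot [-3.1404e+00 -1.0000e-04 -1.4226e+00] F [-5.   0.6  0.7] Fx(rail_b) 4.3 Fy(rail_a) 2.5 tcp in frame mm [36.3 33.5] torque [0.09 0.5  0.02] op 0.015696985882708944
```

>>> {"method": "move_arm", "body": {
  "increments": [
    [0,-1,-1.5,0.3,0,0,0],
    [0,-0.7,-1.5,0.3,0,0,0],
    [0,0,-2,0.3,0,0,0]
  ]
}}

```text
time: 15.18
tool_pos: [0.5499, -0.0152, 0.019]
tool_rot: [3.134, -0.001, -1.421]
contact_force: [-12.8, -0.7, 10.1]
opening: 0.0156
```

```bash
python3 f.py; python3 sh.py 7; python3 z.py scene7 380 180 70 50 11 pics/m.png; python3 z.py top7 395 195 100 70 8 pics/n.png
```

```text
t 15.175 pos [ 0.5499 -0.0152  0.019 ] rot [ 3.1344e+00 -1.1000e-03 -1.4207e+00] F [-12.8  -0.7  10.1] Fx(rail_b) 9.9 Fy(rail_a) 8.2 tcp in frame mm [36.2 32. ] torque [-0.09  1.65  0.1 ] op 0.015608121283202978
```

View pics/m.png

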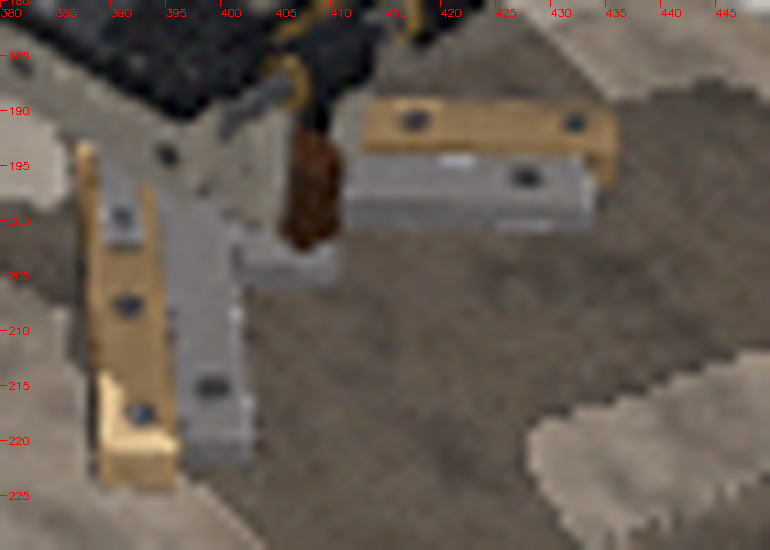

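View pics/n.png

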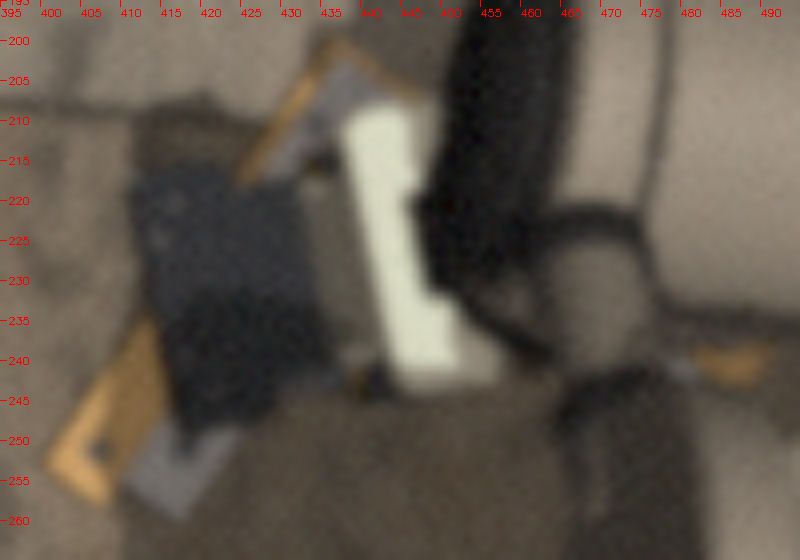

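>>> {"method": "move_arm", "body": {
  "increments": [
    [0,0,-2,0,0,0,0],
    [0,0,-2,0,0,0,0],
    [0,0,-2,0,0,0,0],
    [0,0,-2,0,0,0,0],
    [0,0,-2,0,0,0,0],
    [0,0,-2,0,0,0,0]
  ]
}}

```text
time: 16.02
tool_pos: [0.5498, -0.0152, 0.0192]
tool_rot: [3.109, 0.001, -1.419]
contact_force: [-10.9, -2.0, 5.7]
opening: 0.0158
```

```bash
python3 f.py; python3 sh.py 8; python3 z.py scene8 380 180 70 50 11 pics/o.png
```

```text
t 16.025 pos [ 0.5498 -0.0152  0.0192] rot [ 3.1087e+00  6.0000e-04 -1.4191e+00] F [-10.9  -2.    5.7] Fx(rail_b) 7.6 Fy(rail_a) 8.1 tcp in frame mm [36.3 32.1] torque [-0.34  1.28  0.03] op 0.01583835420770792
```

View pics/o.png

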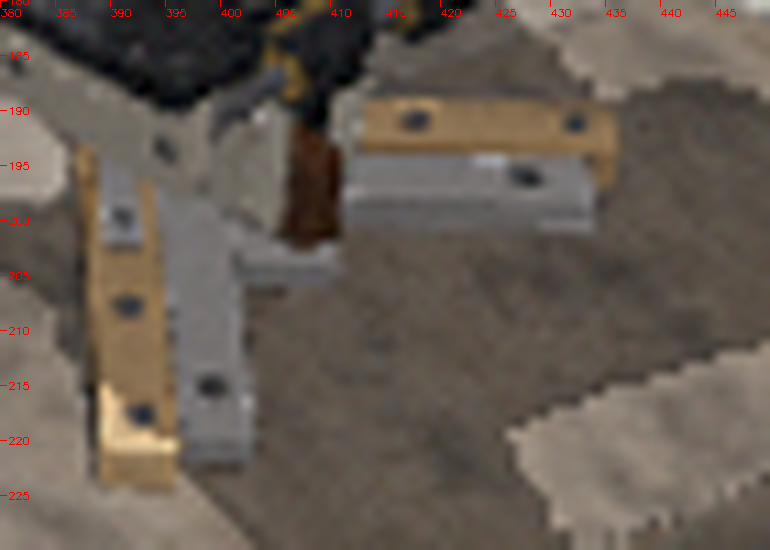

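>>> {"method": "move_arm", "body": {
  "increments": [
    [0,0,-1,0,0.015,0,0],
    [0,0,-1,0.3,0.015,0,0],
    [0,0,-1.2,0.3,0.01,0,0]
  ]
}}

```text
time: 16.5
tool_pos: [0.55, -0.0152, 0.0187]
tool_rot: [-3.14, 0.001, -1.419]
contact_force: [-6.6, -0.6, 7.6]
opening: 0.016
```

```bash
python3 f.py; python3 sh.py 9; python3 z.py scene9 380 180 70 50 11 pics/p.png
```

```text
t 16.5 pos [ 0.55   -0.0152  0.0187] rot [-3.1402e+00  1.1000e-03 -1.4187e+00] F [-6.6 -0.6  7.6] Fx(rail_b) 5.0 Fy(rail_a) 4.4 tcp in frame mm [36.1 31.9] torque [-0.22  1.69 -0.07] op 0.016027937894465792
```

View pics/p.png

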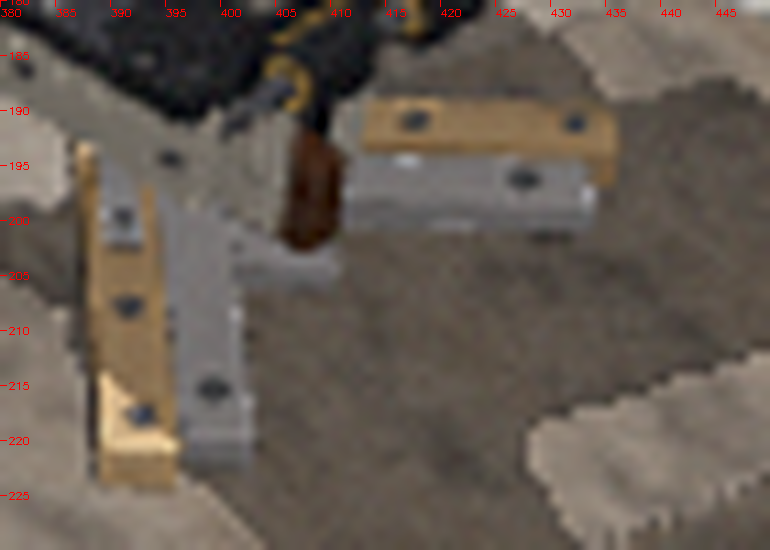

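>>> {"method": "move_arm", "body": {
  "increments": [
    [0,0,-1.3,0.2,0.003,0,0],
    [0,0,-1.3,0.2,0.003,0,0],
    [0,0,-1.3,0.2,0.003,0,0],
    [0,0,-1.3,0.2,0.003,0,0]
  ]
}}

```text
time: 17.1
tool_pos: [0.55, -0.0151, 0.0187]
tool_rot: [-3.14, 0.002, -1.418]
contact_force: [-7.9, -1.6, 5.8]
opening: 0.0158
```

```bash
python3 f.py
```

```text
t 17.1 pos [ 0.55   -0.0151  0.0187] rot [-3.1398e+00  1.8000e-03 -1.4179e+00] F [-7.9 -1.6  5.8] Fx(rail_b) 5.4 Fy(rail_a) 6.0 tcp in frame mm [36.1 31.9] torque [-0.38  1.63 -0.11] op 0.01584626751764595
```

>>> {"method": "move_arm", "body": {
  "increments": [
    [0,0,-1.3,0.2,0.003,0,0],
    [0,0,-1.3,0.2,0.003,0,0],
    [0,0,-1.3,0.2,0.003,0,0],
    [0,0,-1.3,0.2,0.003,0,0]
  ]
}}

```text
time: 17.6
tool_pos: [0.55, -0.0151, 0.0187]
tool_rot: [-3.139, 0.002, -1.417]
contact_force: [-5.8, -0.5, 5.5]
opening: 0.0156
```

```bash
python3 f.py
```

```text
t 17.6 pos [ 0.55   -0.0151  0.0187] rot [-3.1395e+00  2.4000e-03 -1.4171e+00] F [-5.8 -0.5  5.5] Fx(rail_b) 4.4 Fy(rail_a) 3.9 tcp in frame mm [36.1 31.9] torque [-0.46  1.64 -0.16] op 0.015573024938412542
```

Both rails were loaded at about 4–6 N for over a second, with the tool upright. I'll relax, then release gently.

>>> {"method": "move_arm", "body": {
  "increments": [
    [0,0,-0.3,0,0,0,0],
    [17,0,0,0,0,0,0],
    [22,0,0,0,0,0,0],
    [30,0,0,0,0,0,0],
    [40,0,0,0,0,0,0],
    [40,0,0,0,0,0,0]
  ]
}}

```text
time: 18.35
tool_pos: [0.5533, -0.0155, 0.0197]
tool_rot: [-3.133, 0.0, -1.417]
contact_force: [-0.5, -1.2, -0.0]
opening: 0.0396
```

```bash
python3 f.py; python3 sh.py 10; python3 z.py scene10 380 180 70 50 11 pics/q.png
```

```text
t 18.35 pos [ 0.5533 -0.0155  0.0197] rot [-3.1332e+00  5.0000e-04 -1.4174e+00] F [-0.5 -1.2 -0. ] Fx(rail_b) -0.3 Fy(rail_a) 1.3 tcp in frame mm [33.2 30.2] torque [-0.01 -0.03 -0.03] op 0.03955838464542465
```

View pics/q.png

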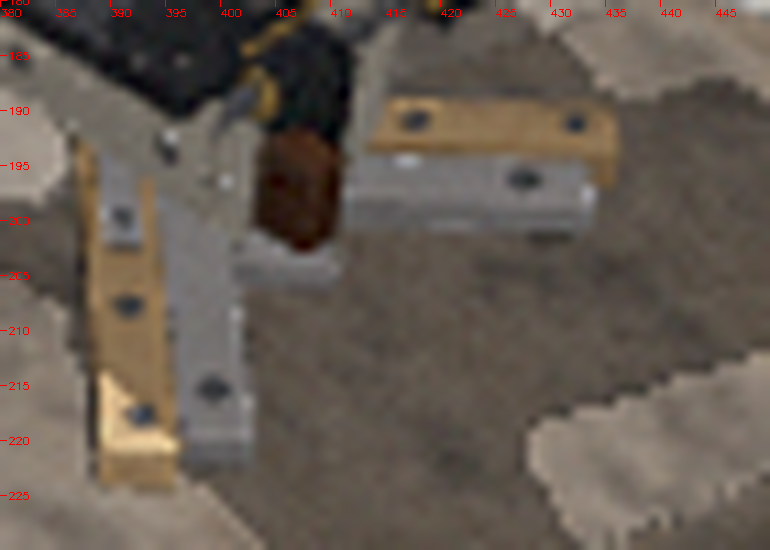

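Released and the square hasn't moved. I'll lift straight up and move away.

>>> {"method": "move_arm", "body": {
  "increments": [
    [40,0,0,-10,0,0,0],
    [40,0,0,-25,0,0,0],
    [40,0,0,-45,0,0,0],
    [40,0,0,-50,0,0,0],
    [40,50,20,-10,0,0,0],
    [40,55,20,0,0,0,0],
    [40,55,20,0,0,0,0],
    [40,55,20,0,0,0,0],
    [40,55,20,0,0,0,0],
    [40,55,20,0,0,0,0],
    [40,0,0,0,0,0,0]
  ]
}}

```text
time: 19.82
tool_pos: [0.4829, -0.3657, 0.1722]
tool_rot: [-3.125, -0.007, -1.414]
contact_force: [0.0, 0.8, -0.2]
opening: 0.0399
```

```bash
python3 f.py; python3 sh.py 11; python3 z.py scene11 380 180 70 50 11 pics/r.png; python3 z.py top11 395 195 100 70 8 pics/s.png
```

```text
t 19.825 pos [ 0.4829 -0.3657  0.1722] rot [-3.1251 -0.007  -1.4138] F [ 0.   0.8 -0.2] Fx(rail_b) 0.5 Fy(rail_a) -0.7 tcp in frame mm [-118.6  353.6] torque [0.04 0.03 0.  ] op 0.03993441858817823
```

View pics/r.png

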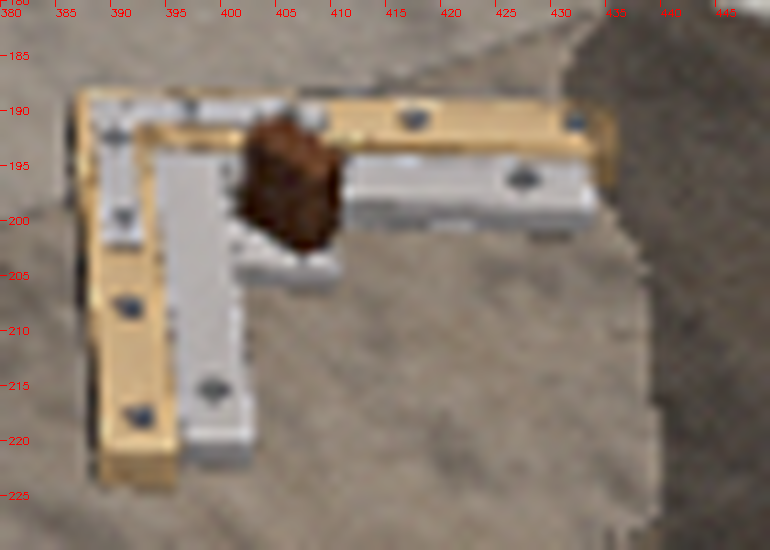

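View pics/s.png

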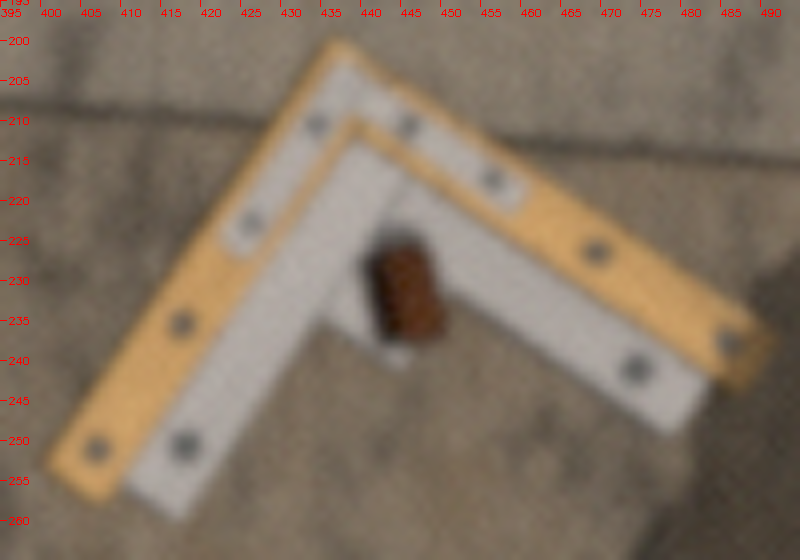

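View pics/top11c.png

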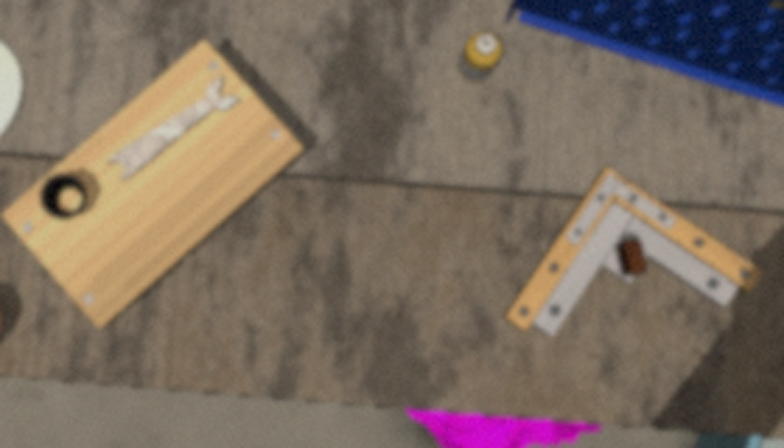

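Run:
```python
from h import *
np.set_printoptions(precision=4,suppress=True)
b=.012;w=.022;l=.13
L=[(l,0,b),(l,w,b),(0,l,b),(w,l,b)]
L2=L
u=np.array([(395+122/8,195+488/8),(395+180/8,195+522/8),(395+712/8,195+382/8),(395+672/8,195+437/8)])-.45
us=np.array([(380+180/11,180+430/11),(380+253/11,180+430/11),(380+590/11,180+153/11),(380+597/11,180+205/11)])-.45
for n,L,u,fr in(("top",L,u,(.5969,-.0097,2.5068)),("scene",L2,us,(.598,-.011,2.5015))):
    p,r=fit(n,L,u,[.58,-.01,2.5]);q=p[:2]-np.array(fr[:2]);c,s=np.cos(fr[2]),np.sin(fr[2])
    print(n,p,r.ravel(),"heel in frame mm",1e3*(c*q[0]+s*q[1]),1e3*(-s*q[0]+c*q[1]),"dyaw",p[2]-fr[2])
```

```text
top [ 0.5957 -0.0095  2.5124] [-0.1885 -0.482   0.1383  0.4989 -0.0855 -0.2745  0.1349  0.2526] heel in frame mm 1.0826885666436796 0.5561600929859092 dyaw 0.005620938006883236
scene [ 0.5993 -0.0128  2.4982] [-0.2992 -0.1095  0.268   0.1549 -0.0882  0.2325  0.1196 -0.2875] heel in frame mm -2.12283790791344 0.7129828720351716 dyaw -0.003290910773209088
```

Both views agree within measurement error: heel within about 2 mm of the corner and less than 0.006 rad of yaw. The arm is clear, so I'm handing in.

```bash
python3 -c "
from cell import robot
print(robot.hand_in())"
```

```text
the job is handed in; nothing more can be done
None
```

The square is seated in the frame's corner, let go, and the job was handed in at about 20 s of the 70 s allowed. No verdict was reported.

I drew it out by the protruding leg and put it down flat with its grip well clear of the shelf. Then I took it by the grip, lowered it inside the corner and pressed along the bisector. I let go and moved the arm clear.

- **Pressing:** with the tool upright, the wrist force in the last hold of over a second read about 4–6 N toward each rail, taken at the end of each move. In an earlier press the tool tilted to about 0.033 rad. I straightened it before that hold, and could not tell from the pictures whether the square tilted with it.
- **Seating after release:** the fitted heel position was (1.1, 0.6) mm from the corner in the top view and (−2.1, 0.7) mm in the scene view. Yaw error was 0.006 rad or less. The two views differ by about 3 mm along rail A, close to the picture and calibration error. Both pictures show both edges flush.
- **Bystanders:** the bottle, loupe and spanner showed no visible movement. The jar was mostly outside the last close-up, and the arm never worked near it.

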